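# Pantry stock check with a touch wand

### The arm

A 6-joint arm with a two-finger parallel gripper is mounted at the origin on the work surface. World frame = base frame: x ahead of the robot, y to its left, z up, the work surface at z = 0. Lengths are in m, angles in rad, forces in N, time in s.
With the tool pointing down it reaches from about 0.375 to 0.975 m from the base axis. Payload 3.8 kg.
Tool frame: the origin (TCP) lies on the mounting face of the last link; the fingertips stand 173 mm ahead of it and the grasp point (between the pads) lies 155 mm ahead of it; z points along the fingers, y is the line along which they close (so a half turn about z gives the same grasp; the last joint's range is limited). The gripper opens to 85 mm and grips with 20 to 120 N. Pads are 22 mm wide; open, the fingers measure 114 mm over their backs; the gripper's body (76 mm by 85 mm) begins 54 mm behind the grasp point. The pads swing forward as they close: fully open they stand 13 mm farther back than shut.
Start: joints at [1.276, 0.264, 1.604, -0, 1.274, -0.037], TCP at [0.172, 0.653, 0.405] pointing down, gripper open.
Joint ranges: [-2.63, 2.63], [-0.94, 2.18], [0.31, 2.57], [-1.31, 4.45], [0, 2.66], [-2.55, 2.55]. Speed limits (rad/s): [2.57, 2.57, 3.14, 3.14, 3.14, 3.14].

### API

Orientations are given as a rotation vector (axis times angle).
In Python, from workcell import bot gives the robot as it stands.
- The arm moves only by the tool drive_tool, never from a script. Its argument "increments" is a list of rows, each an object with "delta_pos": the shift along the tool's x, y, z in mm, a list of three; "turn": the turn about the tool's z in rad; "jaw": the opening, from -1 (shut) to 1 (fully open). A call has 1 to 8 rows; each row shifts and turns the commanded pose from where the row before left it, along the tool's axes as they then stand; what a row does not reach is not made up. A row lasts 1/12 s, in which the tool goes at most 41.7 mm and 7.16 degrees, less where a joint would pass 70% of its speed; a pose out of reach is approached as far as the arm can. A call is refused whole if a number of a shift passes 41.7 or a number of a turn 0.125, either way. A call with a gripper value outside its range is refused whole. The fingers move at their own pace and stop on an object; "grip_force" is the grip in N (left out, the last holds). Time passes only in rows, so rows that do not move let the fingers close. It gives the time, the measured TCP pose, the force, the opening and the grip force at its end, in the units of the state.
- bot.read_state(): the state, without advancing time (a new reading comes with each control period).
- bot.read_camera(name): name is "side" or "top"; returns a dict with "pixels" (400x640x3 uint8, red, green, blue), "fovy" (degrees; the focal length in pixels is half the picture's height over the tangent of half this angle, whatever the lens; pixels are square), "cx", "cy" (the principal point, pixels), "camera_from_world" (4x4, takes a point from world to camera coordinates). Camera axes: x right, y down, z forward; pixel columns grow to the right and rows downward; lengths in m; the calibration is good to about 2 mm. A picture is of the moment at which its call begins. There is no depth.
- bot.finish_job(): hands the job in; it is judged then, once.
The state is a dict: "time": time; "q": joint angles; "joint_vel": joint speeds; "joint_torque": joint torques, N m; "tool_pos": TCP position; "tcp_rot": TCP orientation; "wrist_force": force on the tool from outside, world axes, zero at the start; "torque": the same for the moment, N m; "width": opening from 0.0 (shut) to 1.0 (fully open); "grip_force": force on a finger pad.
Only numpy, scipy, OpenCV 4.12 (cv2) and the standard library are available. Lean on these libraries where they do the work, as an engineer would, in place of code of your own. Each camera call takes 0.05 s, during which the arm holds its last target. There are 200 camera calls.

### The job

Take the stock-check wand out of its leaning holster and press its sprung tip gently onto the raised spot in the middle of each of the three cans' lids, the shortest can first, then the middle one, then the tallest, holding each press for about half a second so that the tip visibly yields. Then slide the wand back into its holster, fully home, and let go. Do not shift or knock the cans, the bottle, the jar or the carton.

Things in the scene. Friction and masses are not known exactly. Their poses are not given: they have to be found in the camera images.
- wand: loose wand, 186 mm long, about 0.16 kg; starts fully home in the holster. Along its z (tip to head): sprung steel tip z=-120 to -108 mm, tapered nose to -92, round black barrel of 18 mm diameter to 0, steel collar of 34 mm diameter 0 to 6, black block head 6 to 66, which is 36 mm along x and 26 mm along y (grip across y, at about z=40). Origin: on the axis, underside of the collar
- wand_tip (a point): the end of the wand's sprung tip (ball end, 9 mm diameter), on the wand's axis, 120 mm below the collar's underside when not pressed
- plunger (a joint): how far the sprung tip is pushed into the wand: 0 = out, 0.008 m = fully in; it yields at 1 N and takes 5 N to push fully in, then it is rigid
- holster: fixed stand of the wand: dark steel foot plate 120 x 90 x 12 mm with a short upright, carrying the grey leaning pocket, 160 mm high overall. Origin: centre of the foot's underside; the pocket leans to -x of its own frame
- pocket: grey square pocket fixed on the holster: bore 21 x 21 mm, 131 mm deep, walls 4 mm. Origin: centre of its mouth, 152 mm above the counter; z points out of the mouth along the bore, leaning 25 degrees from vertical; y is level. When the wand is fully home its collar rests on the mouth: its origin and z coincide with these (at the start its y too)
- can_short: the shortest of three food cans standing on the counter: plain steel with a cream paper label, loose, 68 mm diameter, 62 mm high to the top of the lid spot. Origin: centre of its underside, z up; its yaw is random and means nothing
- can_short_spot (a point): centre of the top of the raised round dark rubber spot (24 mm diameter, 1.5 mm high) in the middle of that can's lid
- can_middle: the middle-sized of three food cans standing on the counter: plain steel with a cream paper label, loose, 74 mm diameter, 90 mm high to the top of the lid spot. Origin: centre of its underside, z up; its yaw is random and means nothing
- can_middle_spot (a point): centre of the top of the raised round dark rubber spot (24 mm diameter, 1.5 mm high) in the middle of that can's lid
- can_tall: the tallest of three food cans standing on the counter: plain steel with a cream paper label, loose, 84 mm diameter, 118 mm high to the top of the lid spot. Origin: centre of its underside, z up; its yaw is random and means nothing
- can_tall_spot (a point): centre of the top of the raised round dark rubber spot (24 mm diameter, 1.5 mm high) in the middle of that can's lid
- bottle: bystander: green glass bottle, 66 mm diameter, 300 mm high, standing loose. Origin: centre of its underside
- jar: bystander: glass storage jar, 88 mm diameter, 200 mm high, standing loose. Origin: centre of its underside
- carton: bystander: upright cardboard food carton, 60 mm along its x, 140 mm along its y, 210 mm high, standing loose. Origin: centre of its underside
There are look-alikes about, which are no part of the job. Of the things shaped like the wand, the black one is meant.

How it is judged:
On the way, in this order (a step that is already met when the one before it is completed fails the run):
1. the wand's sprung tip is pressed in at least 2 mm on the raised spot of the shortest can's lid (within 12 mm of its centre), for 0.3 s (contact force between wand and can_short above 0.5 N and value of joint plunger above 0.002 m and horizontal distance between wand_tip and can_short_spot below 0.012 m), for 0.3 s.
2. the wand's sprung tip is pressed in at least 2 mm on the raised spot of the middle can's lid (within 12 mm of its centre), for 0.3 s (contact force between wand and can_middle above 0.5 N and value of joint plunger above 0.002 m and horizontal distance between wand_tip and can_middle_spot below 0.012 m), for 0.3 s.
3. the wand's sprung tip is pressed in at least 2 mm on the raised spot of the tallest can's lid (within 12 mm of its centre), for 0.3 s (contact force between wand and can_tall above 0.5 N and value of joint plunger above 0.002 m and horizontal distance between wand_tip and can_tall_spot below 0.012 m), for 0.3 s.
At the end, for the whole second after the job is handed in: The wand is at rest in the holster's pocket with its collar within 6 mm of the mouth and its axis within 0.1 rad of the bore; the three cans, the bottle, the jar and the carton stand upright (within 0.1 rad) within 20 mm of where they began (distance between wand and pocket below 0.006 m and angle between the z axis of wand and the z axis of pocket, either way round below 0.1 rad and linear speed of wand below 0.02 m/s and distance of each of can_short_spot, can_middle_spot, can_tall_spot, bottle, jar, carton from where it was at the start of the episode below 0.02 m and angle between each of can_short, can_middle, can_tall, bottle, jar, carton's own z axis and vertical below 0.1 rad); the robot touches nothing.
It fails at once if a can is pressed with more than 20 N (contact force between wand and can_short above 20 N or contact force between wand and can_middle above 20 N or contact force between wand and can_tall above 20 N).
It fails at once if a can is shifted or tipped so that its lid spot moves more than 20 mm (distance of any of can_short_spot, can_middle_spot, can_tall_spot from where it was at the start of the episode above 0.02 m).
It fails at once if the bottle, jar or carton is shifted more than 20 mm or tipped more than 0.1 rad (distance of any of bottle, jar, carton from where it was at the start of the episode above 0.02 m or angle between any of bottle, jar, carton's own z axis and vertical above 0.1 rad).
It also fails if it takes over 72 s, if anything falls off the work surface, if the arm or the gripper's body presses on something with over 40 N, if the wrist force passes 120 N, or if a joint passes its speed limit or range.

## Working session

There is one attempt and no reset: what is moved stays moved. The work goes in short steps, Python scripts to look and compute and a tool call to move; the robot and the scene stay as the last step left them, time stands still between calls to the robot, and variables do not carry over. Pictures are saved under pics/ and viewed, at most 10 in all, crops included, and the job is handed in when it is done.

Besides the shell and the picture viewer there is one more tool, called as a command line: name --argument value ..., lists and objects as JSON in quotes. drive_tool: Moves the arm, as the interface text tells. Its arguments: {"type":"object","properties":{"increments":{"type":"array"},"grip_force":{"type":"number"}},"required":["increments"]}

```bash
mkdir -p pics; ls; python3 - <<'E'
from workcell import bot
import cv2
print(bot.read_state())
for n in("side","top"):
    c=bot.read_camera(n); cv2.imwrite(f"pics/{n}0.png",c["pixels"][:,:,::-1])
    print(n,c["fovy"],c["cx"],c["cy"],c["camera_from_world"].round(4).tolist(),[k for k in c])
E
```

```text
pics
{'time': 0.0, 'q': array([ 1.27609663e+00,  2.64771237e-01,  1.60538406e+00, -6.28245054e-06,
        1.27368239e+00, -3.68696817e-02]), 'joint_vel': array([ 5.60109580e-04, -6.45383737e-04, -3.04079681e-04, -2.33518061e-04,
        5.32316619e-04,  8.43631123e-05]), 'joint_torque': array([ 1.00832767e-03, -5.15093815e+01, -3.67323625e+01, -6.44406555e-05,
        1.28083443e-02,  1.34170281e-05]), 'tool_pos': array([0.17199724, 0.65236584, 0.40334396]), 'tcp_rot': array([-0.40382759, -3.11516052,  0.00347929]), 'wrist_force': array([ 0.06944388, -0.79297325, -0.00466202]), 'torque': array([-0.02382174, -0.01020787,  0.02320016]), 'grip_force': 0.0, 'width': 0.9987316654709839}
side 47.16017743131671 318.9021276550271 198.05688789803034 [[0.9971, -0.0756, 0.0119, -0.5314], [-0.036, -0.6011, -0.7983, 0.0205], [0.0675, 0.7956, -0.6021, 1.3634], [0.0, 0.0, 0.0, 1.0]] ['pixels', 'fovy', 'cx', 'cy', 'camera_from_world']
top 53.27122423712756 322.60168850449145 197.99492893862833 [[0.0086, -1.0, 0.0022, -0.1185], [-0.9989, -0.0087, -0.0471, 0.5405], [0.0471, -0.0018, -0.9989, 1.0504], [0.0, 0.0, 0.0, 1.0]] ['pixels', 'fovy', 'cx', 'cy', 'camera_from_world']
```

View pics/side0.png

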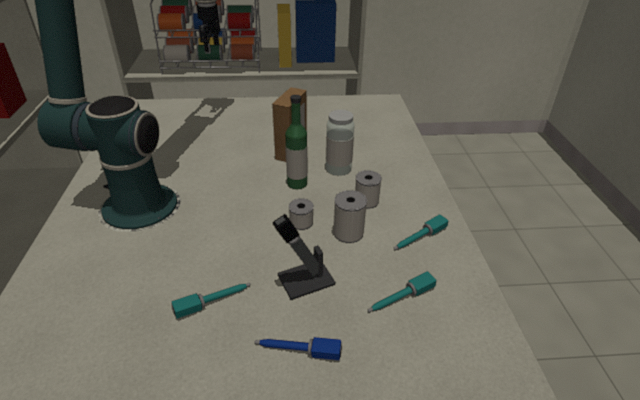

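View pics/top0.png

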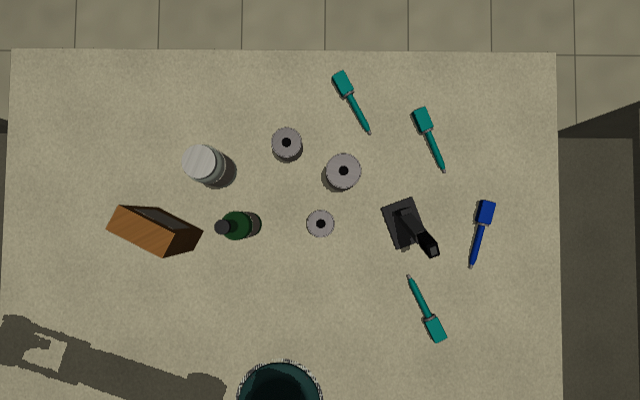

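The side picture shows the holster with the black wand at about (300,255) and cans at (301,213), (350,215) and (368,188). In the top picture the spots are at about (320,223), (286,142) and (343,170), and the wand head is at (428,243), leaning down and to the right.

```bash
cat >h.py <<'E'
import numpy as np,cv2
from workcell import bot
class Cam:
    def __init__(s,n):
        c=bot.read_camera(n);s.im=np.ascontiguousarray(c["pixels"][:,:,::-1]);s.T=np.array(c["camera_from_world"])
        s.f=200/np.tan(np.radians(c["fovy"])/2);s.c=np.array([c["cx"],c["cy"]])
        s.o=-s.T[:3,:3].T@s.T[:3,3]
    def ray(s,p): return s.T[:3,:3].T@np.r_[(np.array(p)-s.c)/s.f,1]
    def onz(s,p,z): d=s.ray(p);return s.o+d*(z-s.o[2])/d[2]
    def proj(s,P): q=s.T[:3,:3]@np.array(P)+s.T[:3,3];return q[:2]/q[2]*s.f+s.c
def tri(a,p,b,q):
    u,v=a.ray(p),b.ray(q);k=np.linalg.lstsq(np.c_[u,-v],b.o-a.o,rcond=None)[0]
    A,B=a.o+k[0]*u,b.o+k[1]*v;return (A+B)/2,np.linalg.norm(A-B)
def blob(im,p,th,r):
    x,y=p;g=im[y-r:y+r+1,x-r:x+r+1].max(2);n,l,st,ce=cv2.connectedComponentsWithStats((g<th).astype(np.uint8))
    i=1+np.argmax(st[1:,4]);return ce[i]+[x-r,y-r],st[i,4]
E
python3 - <<'E'
from h import *
t,s=Cam("top"),Cam("side")
for n,p,z in(("short",(320,223),.062),("middle",(286,142),.09),("tall",(343,170),.118)):
    c,a=blob(t.im,p,70,9);P=t.onz(c,z);q=s.proj(P);cs,a2=blob(s.im,tuple(q.round().astype(int)),70,6)
    print(n,c.round(1),a,P.round(4),"side",q.round(1),cs.round(1),a2,*tri(t,c,s,cs))
a=cv2.resize(t.im[190:265,370:450],None,fx=7,fy=7,interpolation=cv2.INTER_CUBIC)
b=cv2.resize(s.im[205:300,265:345],None,fx=6,fy=6,interpolation=cv2.INTER_CUBIC)
cv2.imwrite("pics/ct.png",cv2.convertScaleAbs(a,alpha=2.5));cv2.imwrite("pics/cs.png",cv2.convertScaleAbs(b,alpha=2.5))
E
```

```text
short [320.3 223.2] 67 [ 0.4752 -0.1086  0.062 ] side [301.4 205. ] [300.6 205.2] 33 [ 0.47409424 -0.10852082  0.06133715] 0.0021295553930262274
middle [285.9 141.8] 68 [ 0.677  -0.0212  0.09  ] side [369.  176.5] [368.2 176.9] 30 [ 0.67601204 -0.02104547  0.08877343] 0.0023616079861795624
tall [343.  170.1] 71 [ 0.6043 -0.1623  0.118 ] side [351.2 198.8] [350.4 199.2] 35 [ 0.60333869 -0.16223003  0.11706459] 0.002119567282318101
```

View pics/ct.png

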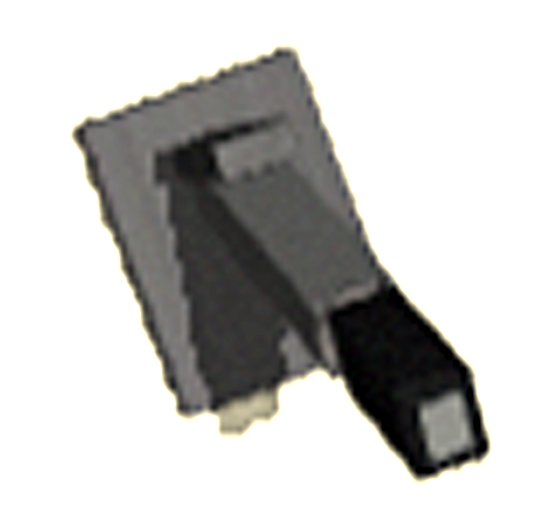

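View pics/cs.png

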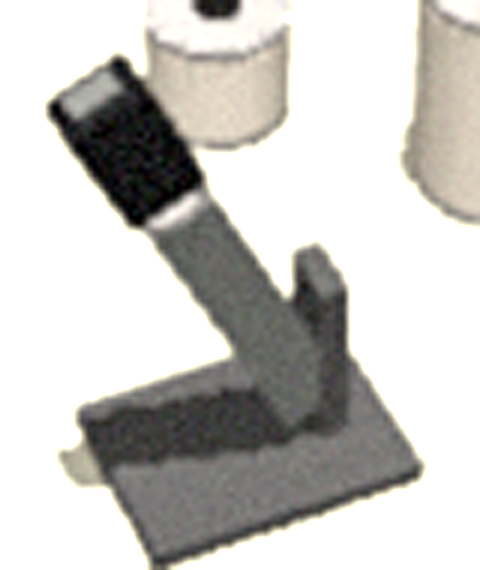

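The top crop shows foot plate corners at about (80,130), (288,50) and (183,412), and the grey patch on the head's end at (444,425). In the side crop that patch is at (92,90). The steel collar sits just above the pocket mouth.

```bash
cat >>h.py <<'E'
def ct(p):return (np.array(p)+.5)/7-.5+[370,190]
def cs(p):return (np.array(p)+.5)/6-.5+[265,205]
E
python3 - <<'E'
from h import *
t,s=Cam("top"),Cam("side")
P,e=tri(t,ct((444,425)),s,cs((92,90)));print("head end",P.round(4),e, t.onz(ct((444,425)),.2118).round(4))
A,B,C=[t.onz(ct(p),.012) for p in((80,130),(288,50),(183,412))]
print(A,B,C,np.linalg.norm(A-B),np.linalg.norm(A-C))
D=[s.onz(cs(p),.012) for p in((82,410),(160,560),(422,465),(345,350))]
print(np.array(D).round(4))
for v in(C-A,D[1]-D[2],(A-B)): print(np.degrees(np.arctan2(v[1],v[0])))
y=[np.arctan2(*(C-A)[1::-1]),np.arctan2(*(D[1]-D[2])[1::-1]),np.arctan2(*(A-B)[1::-1])-np.pi/2]
print("lean yaw deg",np.degrees(y))
E
```

```text
head end [ 0.4207 -0.3518  0.2137] 0.0017153413261276772 [ 0.4214 -0.3524  0.2118]
[ 0.51581653 -0.26977441  0.012     ] [ 0.54702315 -0.34909268  0.012     ] [ 0.40924868 -0.30902216  0.012     ] 0.08523638184566174 0.11356536272858007
[[ 0.4081 -0.3144  0.012 ]
 [ 0.438  -0.3962  0.012 ]
 [ 0.5449 -0.3536  0.012 ]
 [ 0.5191 -0.2868  0.012 ]]
-159.781814921101
-158.2953462893038
111.47643627482523
lean yaw deg [-159.78181492 -158.29534629   21.47643627]
```

drive_tool --increments '[{"delta_pos":[0,0,-40],"turn":0,"jaw":1},{"delta_pos":[0,0,-40],"turn":0,"jaw":1},{"delta_pos":[0,0,-40],"turn":0,"jaw":1},{"delta_pos":[-31,-26.5,0],"turn":0,"jaw":1},{"delta_pos":[-31,-26.5,0],"turn":0,"jaw":1},{"delta_pos":[-31,-26.5,0],"turn":0,"jaw":1},{"delta_pos":[-31,-26.5,0],"turn":0,"jaw":1},{"delta_pos":[-31,-26.5,0],"turn":0,"jaw":1}]'

```text
time: 0.97
tool_pos: [0.2887, 0.4834, 0.5248]
tcp_rot: [0.403, 3.115, 0.001]
wrist_force: [0.8, 0.4, -0.2]
width: 0.997
grip_force: 0.0
```

drive_tool --increments '[{"delta_pos":[-31,-26.5,0],"turn":0,"jaw":1},{"delta_pos":[-31,-26.5,0],"turn":0,"jaw":1},{"delta_pos":[-31,-26.5,0],"turn":0,"jaw":1},{"delta_pos":[-31,-26.5,0],"turn":0,"jaw":1},{"delta_pos":[-31,-26.5,0],"turn":0,"jaw":1},{"delta_pos":[-31,-26.5,0],"turn":0,"jaw":1},{"delta_pos":[-31,-26.5,0],"turn":0,"jaw":1},{"delta_pos":[-9,-39,0],"turn":0,"jaw":1}]'

```text
time: 1.63
tool_pos: [0.4522, 0.2088, 0.5243]
tcp_rot: [0.405, 3.114, 0.0]
wrist_force: [0.3, 0.0, -0.0]
width: 0.998
grip_force: 0.0
```

drive_tool --increments '[{"delta_pos":[-9,-39,0],"turn":0,"jaw":1},{"delta_pos":[-9,-39,0],"turn":0,"jaw":1},{"delta_pos":[-9,-39,0],"turn":0,"jaw":1},{"delta_pos":[-9,-39,0],"turn":0,"jaw":1},{"delta_pos":[-9,-39,0],"turn":0,"jaw":1},{"delta_pos":[-9,-39,0],"turn":0,"jaw":1},{"delta_pos":[-9,-39,0],"turn":0,"jaw":1},{"delta_pos":[-9,-39,0],"turn":0,"jaw":1}]'

```text
time: 2.3
tool_pos: [0.4388, -0.1115, 0.525]
tcp_rot: [0.404, 3.114, -0.0]
wrist_force: [1.2, 0.5, -0.7]
width: 1.002
grip_force: 0.0
```

drive_tool --increments '[{"delta_pos":[-9,-39,0],"turn":0,"jaw":1},{"delta_pos":[-9,-39,0],"turn":0,"jaw":1},{"delta_pos":[-9,-39,0],"turn":0,"jaw":1},{"delta_pos":[-9,-39,0],"turn":0,"jaw":1},{"delta_pos":[-9,-39,0],"turn":0,"jaw":1},{"delta_pos":[-9,-38,0],"turn":0,"jaw":1},{"delta_pos":[0,0,0],"turn":0.125,"jaw":1},{"delta_pos":[0,0,0],"turn":0.125,"jaw":1}]'

```text
time: 2.97
tool_pos: [0.4318, -0.3513, 0.5239]
tcp_rot: [-0.803, -3.036, -0.001]
wrist_force: [0.3, 0.5, -0.5]
width: 1.002
grip_force: 0.0
```

drive_tool --increments '[{"delta_pos":[0,0,0],"turn":0.125,"jaw":1},{"delta_pos":[0,0,0],"turn":0.125,"jaw":1},{"delta_pos":[0,0,0],"turn":0.125,"jaw":1},{"delta_pos":[0,0,0],"turn":0.125,"jaw":1},{"delta_pos":[0,0,0],"turn":0.125,"jaw":1},{"delta_pos":[0,0,0],"turn":0.125,"jaw":1},{"delta_pos":[0,0,0],"turn":0.125,"jaw":1},{"delta_pos":[0,0,0],"turn":0.125,"jaw":1}]'

```text
time: 3.63
tool_pos: [0.4323, -0.3487, 0.5247]
tcp_rot: [-2.157, -2.284, -0.0]
wrist_force: [0.3, -0.5, -0.3]
width: 1.003
grip_force: 0.0
```

drive_tool --increments '[{"delta_pos":[0,0,0],"turn":0.125,"jaw":1},{"delta_pos":[0,0,0],"turn":0.125,"jaw":1},{"delta_pos":[0,0,0],"turn":0.125,"jaw":1},{"delta_pos":[0,0,0],"turn":0.125,"jaw":1},{"delta_pos":[0,0,0],"turn":0.125,"jaw":1},{"delta_pos":[0,0,0],"turn":0.125,"jaw":1},{"delta_pos":[0,0,0],"turn":0.125,"jaw":1},{"delta_pos":[0,0,0],"turn":0.125,"jaw":1}]'

```text
time: 4.3
tool_pos: [0.4323, -0.3487, 0.5247]
tcp_rot: [2.988, 0.97, 0.0]
wrist_force: [0.1, 0.5, -0.7]
width: 1.002
grip_force: 0.0
```

drive_tool --increments '[{"delta_pos":[0,0,35],"turn":0.125,"jaw":1},{"delta_pos":[0,0,35],"turn":0.125,"jaw":1},{"delta_pos":[0,0,20],"turn":0.017,"jaw":1},{"delta_pos":[0,0,0],"turn":0,"jaw":1},{"delta_pos":[0,0,0],"turn":0,"jaw":1}]'

```text
time: 4.72
tool_pos: [0.4321, -0.3485, 0.4335]
tcp_rot: [-3.086, -0.574, 0.003]
wrist_force: [-0.3, -0.9, 0.4]
width: 1.001
grip_force: 0.0
```

```bash
cat >>h.py <<'E'
from scipy.spatial.transform import Rotation as Ro
U=np.radians(-159.);AX=np.array([np.sin(np.radians(25))*np.cos(U),np.sin(np.radians(25))*np.sin(U),np.cos(np.radians(25))])
def tool():
    s=bot.read_state();return s,np.array(s["tool_pos"]),Ro.from_rotvec(s["tcp_rot"]).as_matrix()
E
python3 - <<'E'
from h import *
s,p,R=tool();print(p,s["q"].round(3));print(R.round(3))
print("yaw y",np.degrees(np.arctan2(R[1,1],R[0,1])))
g=np.array([.4210,-.3520,.2125])-.026*AX;print(g,"tool delta",R.T@(g-(p+R[:,2]*.155)))
for n in("side","top"):
    c=Cam(n);im=c.im[120:320,240:440] if n=="side" else c.im[150:300,350:500]
    cv2.imwrite(f"pics/{n}1.png",cv2.convertScaleAbs(cv2.resize(im,None,fx=3,fy=3,interpolation=2),alpha=2))
E
```

```text
[ 0.43206432 -0.34846589  0.43351452] [-0.724  0.021  1.826 -0.     1.297  0.479]
[[ 0.933  0.36  -0.002]
 [ 0.36  -0.933  0.002]
 [-0.001 -0.003 -1.   ]]
yaw y -68.92862371696965
[ 0.43125825 -0.34806223  0.188936  ] tool delta [-2.55489017e-04  9.63155961e-06  8.95800521e-02]
```

View pics/side1.png

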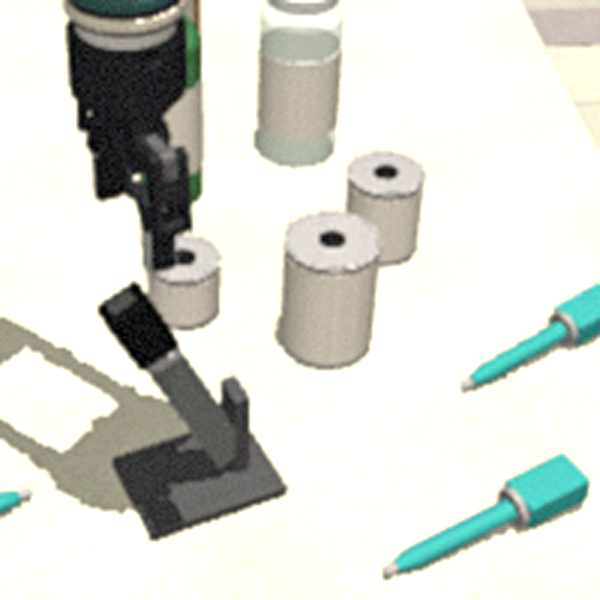

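The gripper is right above and behind the wand head with no obstruction, so I'll descend and grip.

drive_tool --increments '[{"delta_pos":[0,0,30],"turn":0,"jaw":1},{"delta_pos":[0,0,30],"turn":0,"jaw":1},{"delta_pos":[0,0,20],"turn":0,"jaw":1},{"delta_pos":[0,0,9],"turn":0,"jaw":1},{"delta_pos":[0,0,0],"turn":0,"jaw":1},{"delta_pos":[0,0,0],"turn":0,"jaw":-1},{"delta_pos":[0,0,0],"turn":0,"jaw":-1},{"delta_pos":[0,0,0],"turn":0,"jaw":-1}]' --grip_force 60

```text
time: 5.48
tool_pos: [0.4332, -0.3494, 0.3483]
tcp_rot: [3.086, 0.572, 0.004]
wrist_force: [-0.8, -0.3, -0.1]
width: 0.602
grip_force: 0.0
```

drive_tool --increments '[{"delta_pos":[0,0,0],"turn":0,"jaw":-1},{"delta_pos":[0,0,0],"turn":0,"jaw":-1},{"delta_pos":[0,0,0],"turn":0,"jaw":-1},{"delta_pos":[0,0,0],"turn":0,"jaw":-1},{"delta_pos":[0,0,0],"turn":0,"jaw":-1},{"delta_pos":[0,0,0],"turn":0,"jaw":-1}]'

```text
time: 5.98
tool_pos: [0.4323, -0.3482, 0.3471]
tcp_rot: [-3.088, -0.573, -0.0]
wrist_force: [-2.7, 4.8, 6.5]
width: 0.298
grip_force: 58.5
```

drive_tool --increments '[{"delta_pos":[-4.2,0,-9.1],"turn":0,"jaw":-1},{"delta_pos":[-4.2,0,-9.1],"turn":0,"jaw":-1},{"delta_pos":[0,0,0],"turn":0,"jaw":-1},{"delta_pos":[0,0,0],"turn":0,"jaw":-1}]'

```text
time: 6.32
tool_pos: [0.4241, -0.3516, 0.3648]
tcp_rot: [-3.088, -0.572, -0.0]
wrist_force: [-1.7, 4.1, 2.0]
width: 0.293
grip_force: 59.9
```

drive_tool --increments '[{"delta_pos":[-8.45,0,-18.1],"turn":0,"jaw":-1},{"delta_pos":[-8.45,0,-18.1],"turn":0,"jaw":-1},{"delta_pos":[-8.45,0,-18.1],"turn":0,"jaw":-1},{"delta_pos":[-8.45,0,-18.1],"turn":0,"jaw":-1},{"delta_pos":[-8.45,0,-18.1],"turn":0,"jaw":-1},{"delta_pos":[-8.45,0,-18.1],"turn":0,"jaw":-1},{"delta_pos":[0,0,0],"turn":0,"jaw":-1},{"delta_pos":[0,0,0],"turn":0,"jaw":-1}]'

```text
time: 6.98
tool_pos: [0.3772, -0.3706, 0.4735]
tcp_rot: [3.086, 0.57, 0.003]
wrist_force: [0.1, 0.4, -1.3]
width: 0.297
grip_force: 59.7
```

```bash
python3 - <<'E'
from h import *
s,p,R=tool();print(p,s["wrist_force"],s["width"])
for n in("side","top"):
    c=Cam(n);cv2.imwrite(f"pics/{n}2.png",c.im)
    # predicted tip, assuming no slip
    P=p+R[:,2]*.155-.160*AX;print(n,P.round(4),c.proj(P).round(1),"grasp",c.proj(P+.16*AX).round(1))
    im=c.im
    x,y=c.proj(P).round().astype(int);im=im[y-75:y+25,x-50:x+50]
    print("origin",x-50,y-75)
    cv2.imwrite(f"pics/{n}2c.png",cv2.convertScaleAbs(cv2.resize(im,None,fx=4,fy=4,interpolation=2),alpha=2))
a,b=[cv2.imread(f"pics/{n}2c.png") for n in("side","top")];cv2.imwrite("pics/c2.png",np.hstack([a,b]))
E
```

```text
[ 0.37716773 -0.37062426  0.47345164] [ 0.12981122  0.37665139 -1.33727756] 0.2974337379467976
side [ 0.4406 -0.3469  0.1734] [290.1 231.8] grasp [256.3 185.7]
origin 240 157
top [ 0.4406 -0.3469  0.1734] [425.8 240.2] grasp [458.8 278.5]
origin 376 165
```

View pics/c2.png

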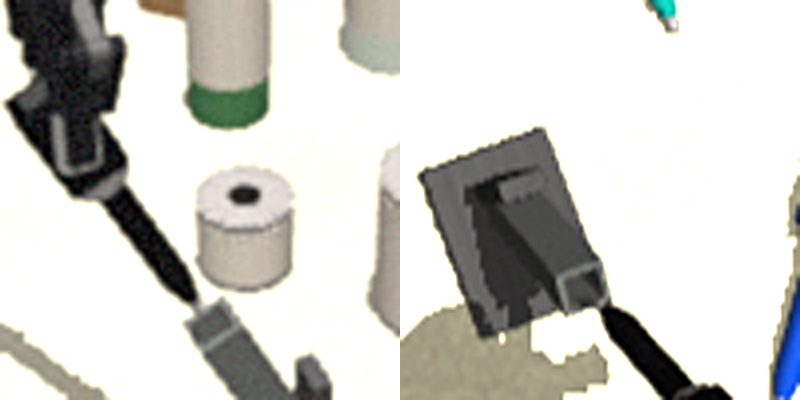

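The tip shows at about side (290,232) and top (427,242), within about 1 px of where the no-slip grip predicts. The wand is out of the pocket and seated straight in the grip.

```bash
cat >>h.py <<'E'
SP=dict(short=np.array([.4746,-.1086,.062]),middle=np.array([.6765,-.0212,.09]),tall=np.array([.6038,-.1623,.118]))
OFF=.160
def to(n,back):
    s,p,R=tool();tip=p+R[:,2]*.155-OFF*AX
    d=R.T@(SP[n]+back*AX-tip)*1000;print(n,"tip",tip.round(4),"delta",d.round(1),"F",s["wrist_force"],s["time"])
E
python3 - <<'E'
from h import *
t,s=Cam("top"),Cam("side")
print("tip",tri(t,(426.6,241.6),s,(290.4,232.4)),"mouth",tri(t,(421.4,236.6),s,(292.9,236.4)))
to("short",.04)
E
```

```text
tip (array([ 0.43948442, -0.34872363,  0.17357693]), np.float64(0.0037083174099284363)) mouth (array([ 0.44726256, -0.34161363,  0.15492255]), np.float64(0.0012200507926547605))
short tip [ 0.4401 -0.3451  0.1705] delta [ 100.3 -208.1   72.6] F [-0.26563284 -0.30758256 -1.92854116] 7.1833
```

drive_tool --increments '[{"delta_pos":[-4.2,0,-9.1],"turn":0,"jaw":-1},{"delta_pos":[15,-30,10],"turn":0,"jaw":-1},{"delta_pos":[15,-30,11],"turn":0,"jaw":-1},{"delta_pos":[15,-30,12],"turn":0,"jaw":-1},{"delta_pos":[15,-30,12],"turn":0,"jaw":-1},{"delta_pos":[15,-30,12],"turn":0,"jaw":-1},{"delta_pos":[15,-30,12],"turn":0,"jaw":-1},{"delta_pos":[14.5,-28,12],"turn":0,"jaw":-1}]'

```text
time: 7.85
tool_pos: [0.3959, -0.1382, 0.4001]
tcp_rot: [-3.089, -0.573, -0.0]
wrist_force: [0.5, -0.4, -1.0]
width: 0.296
grip_force: 59.8
```

drive_tool --increments '[{"delta_pos":[0,0,0],"turn":0,"jaw":-1},{"delta_pos":[0,0,0],"turn":0,"jaw":-1},{"delta_pos":[0,0,0],"turn":0,"jaw":-1}]'

```text
time: 8.1
tool_pos: [0.3965, -0.14, 0.401]
tcp_rot: [3.088, 0.575, 0.0]
wrist_force: [-0.1, -0.0, -1.4]
width: 0.297
grip_force: 60.0
```

```bash
python3 - <<'E'
from h import *
to("short",0.0)
t,s=Cam("top"),Cam("side")
st,p,R=tool();P=p+R[:,2]*.155-OFF*AX
o=[]
for c in(s,t):
    x,y=c.proj(P).round().astype(int);print(c.proj(P),x-35,y-50)
    o.append(cv2.convertScaleAbs(cv2.resize(c.im[y-50:y+50,x-35:x+35],None,fx=5,fy=5,interpolation=2),alpha=2))
cv2.imwrite("pics/c3.png",np.hstack(o))
E
```

```text
short tip [ 0.4596 -0.1159  0.101 ] delta [16.6 -1.5 39. ] F [-0.07903057 -0.02303779 -1.39644353] 8.1
[295.69374255 195.5277149 ] 261 146
[323.58787836 229.78290698] 289 180
```

View pics/c3.png

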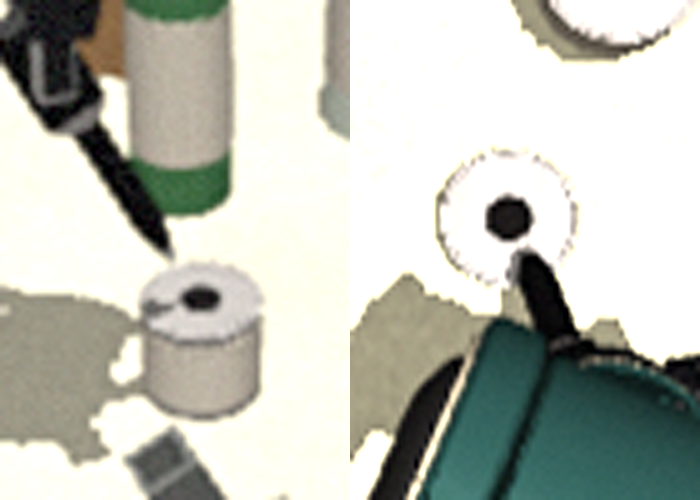

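In the side crop the tip is at (172,258), and in the top crop at (518,250), just short of the spot at (508,217). The forecast agrees to about 2 px, so I'll advance along the axis.

drive_tool --increments '[{"delta_pos":[4.5,-0.5,10],"turn":0,"jaw":-1},{"delta_pos":[4.5,-0.5,10],"turn":0,"jaw":-1},{"delta_pos":[4.5,-0.5,10],"turn":0,"jaw":-1},{"delta_pos":[0,0,0],"turn":0,"jaw":-1},{"delta_pos":[0,0,0],"turn":0,"jaw":-1},{"delta_pos":[0,0,0],"turn":0,"jaw":-1}]'

```text
time: 8.7
tool_pos: [0.4083, -0.1337, 0.3701]
tcp_rot: [-3.088, -0.573, 0.002]
wrist_force: [-0.9, -0.3, -1.4]
width: 0.3
grip_force: 60.0
```

drive_tool --increments '[{"delta_pos":[1.2,0,2.5],"turn":0,"jaw":-1},{"delta_pos":[0,0,0],"turn":0,"jaw":-1},{"delta_pos":[0,0,0],"turn":0,"jaw":-1}]'

```text
time: 8.95
tool_pos: [0.4095, -0.1331, 0.3683]
tcp_rot: [3.089, 0.573, 0.0]
wrist_force: [0.1, 0.0, -1.2]
width: 0.297
grip_force: 60.0
```

drive_tool --increments '[{"delta_pos":[1.2,0,2.5],"turn":0,"jaw":-1},{"delta_pos":[0,0,0],"turn":0,"jaw":-1},{"delta_pos":[0,0,0],"turn":0,"jaw":-1}]'

```text
time: 9.2
tool_pos: [0.4108, -0.1328, 0.366]
tcp_rot: [3.088, 0.573, 0.001]
wrist_force: [-0.0, 0.0, -0.1]
width: 0.3
grip_force: 60.3
```

drive_tool --increments '[{"delta_pos":[1.2,0,2.5],"turn":0,"jaw":-1},{"delta_pos":[0,0,0],"turn":0,"jaw":-1},{"delta_pos":[0,0,0],"turn":0,"jaw":-1}]'

```text
time: 9.45
tool_pos: [0.4119, -0.1324, 0.3634]
tcp_rot: [3.088, 0.573, 0.001]
wrist_force: [-0.4, -0.7, 1.7]
width: 0.293
grip_force: 60.5
```

drive_tool --increments '[{"delta_pos":[0.4,0,0.8],"turn":0,"jaw":-1},{"delta_pos":[0,0,0],"turn":0,"jaw":-1},{"delta_pos":[0,0,0],"turn":0,"jaw":-1},{"delta_pos":[0,0,0],"turn":0,"jaw":-1},{"delta_pos":[0,0,0],"turn":0,"jaw":-1},{"delta_pos":[0,0,0],"turn":0,"jaw":-1},{"delta_pos":[0,0,0],"turn":0,"jaw":-1},{"delta_pos":[0,0,0],"turn":0,"jaw":-1}]'

```text
time: 10.12
tool_pos: [0.4122, -0.1322, 0.3624]
tcp_rot: [3.089, 0.573, 0.001]
wrist_force: [0.0, -0.4, 1.8]
width: 0.296
grip_force: 60.5
```

```bash
python3 - <<'E'
from h import *
to("short",0);to("middle",.04)
t=Cam("top");P=t.onz(blob(t.im,(320,223),70,9)[0],.062);print(P)
st,p,R=tool();P=p+R[:,2]*.155-OFF*AX
s=Cam("side");o=[]
for c in(s,t):
    x,y=c.proj(P).round().astype(int);print(c.proj(P),x-35,y-50)
    o.append(cv2.convertScaleAbs(cv2.resize(c.im[y-50:y+50,x-35:x+35],None,fx=5,fy=5,interpolation=2),alpha=2))
cv2.imwrite("pics/c4.png",np.hstack(o))
E
```

```text
short tip [ 0.4754 -0.108   0.0624] delta [-0.9  0.3  0.4] F [ 0.04554024 -0.38990237  1.81684247] 10.1167
middle tip [ 0.4754 -0.108   0.0624] delta [202.   -8.9 -63.8] F [ 0.04554024 -0.38990237  1.81684247] 10.1167
[ 0.4680045 -0.1115462  0.062    ]
[301.43090241 204.72365007] 266 155
[320.12965302 223.12186214] 285 173
```

View pics/c4.png

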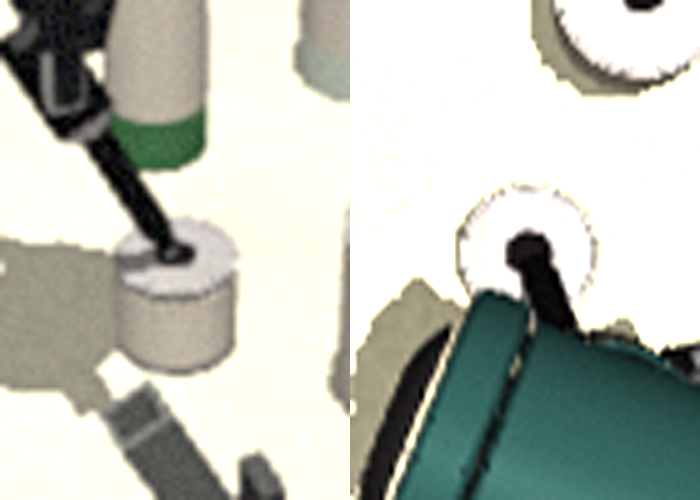

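The tip rests in the middle of the spot: side (175,252), top (528,250). The can hasn't moved and the force is about 3.2 N. Next is the middle can.

drive_tool --increments '[{"delta_pos":[-5,0,-10],"turn":0,"jaw":-1},{"delta_pos":[-12,0,-26],"turn":0,"jaw":-1},{"delta_pos":[36,-1.5,-8],"turn":0,"jaw":-1},{"delta_pos":[37,-1.5,-8],"turn":0,"jaw":-1},{"delta_pos":[37,-1.5,-8],"turn":0,"jaw":-1},{"delta_pos":[37,-1.5,-4],"turn":0,"jaw":-1},{"delta_pos":[36,-1.5,0],"turn":0,"jaw":-1},{"delta_pos":[36,-1.5,0],"turn":0,"jaw":-1}]'

```text
time: 10.88
tool_pos: [0.5982, -0.0504, 0.4264]
tcp_rot: [-3.088, -0.573, 0.003]
wrist_force: [-0.3, -0.2, -1.3]
width: 0.298
grip_force: 60.0
```

drive_tool --increments '[{"delta_pos":[0,0,0],"turn":0,"jaw":-1},{"delta_pos":[0,0,0],"turn":0,"jaw":-1},{"delta_pos":[0,0,0],"turn":0,"jaw":-1}]'

```text
time: 11.13
tool_pos: [0.5966, -0.0513, 0.4253]
tcp_rot: [-3.088, -0.574, 0.006]
wrist_force: [-0.6, -0.5, -0.8]
width: 0.292
grip_force: 60.0
```

```bash
python3 - <<'E'
from h import *
to("middle",.0046)
E
```

```text
middle tip [ 0.6592 -0.027   0.1253] delta [16.4  0.9 31.1] F [-0.6335396  -0.53556271 -0.78998624] 11.1333
```

drive_tool --increments '[{"delta_pos":[5,0.5,9],"turn":0,"jaw":-1},{"delta_pos":[5,0.4,9],"turn":0,"jaw":-1},{"delta_pos":[4.5,0,9],"turn":0,"jaw":-1},{"delta_pos":[0,0,0],"turn":0,"jaw":-1},{"delta_pos":[0,0,0],"turn":0,"jaw":-1},{"delta_pos":[0,0,0],"turn":0,"jaw":-1}]'

```text
time: 11.63
tool_pos: [0.611, -0.0471, 0.399]
tcp_rot: [-3.089, -0.573, 0.001]
wrist_force: [0.2, -0.1, -1.7]
width: 0.296
grip_force: 60.0
```

drive_tool --increments '[{"delta_pos":[1.2,0,2.5],"turn":0,"jaw":-1},{"delta_pos":[0,0,0],"turn":0,"jaw":-1},{"delta_pos":[0,0,0],"turn":0,"jaw":-1}]'

```text
time: 11.88
tool_pos: [0.6124, -0.0465, 0.397]
tcp_rot: [3.089, 0.573, 0.001]
wrist_force: [0.2, -0.2, -1.5]
width: 0.297
grip_force: 60.0
```

drive_tool --increments '[{"delta_pos":[1.2,0,2.5],"turn":0,"jaw":-1},{"delta_pos":[0,0,0],"turn":0,"jaw":-1},{"delta_pos":[0,0,0],"turn":0,"jaw":-1}]'

```text
time: 12.13
tool_pos: [0.6137, -0.0461, 0.3945]
tcp_rot: [3.089, 0.573, 0.001]
wrist_force: [0.4, 0.5, -1.6]
width: 0.299
grip_force: 60.2
```

drive_tool --increments '[{"delta_pos":[1.2,0,2.5],"turn":0,"jaw":-1},{"delta_pos":[0,0,0],"turn":0,"jaw":-1},{"delta_pos":[0,0,0],"turn":0,"jaw":-1}]'

```text
time: 12.38
tool_pos: [0.6147, -0.0457, 0.3921]
tcp_rot: [3.089, 0.573, 0.001]
wrist_force: [-0.3, 0.1, 1.1]
width: 0.294
grip_force: 60.4
```

drive_tool --increments '[{"delta_pos":[0.6,0,1.4],"turn":0,"jaw":-1},{"delta_pos":[0,0,0],"turn":0,"jaw":-1},{"delta_pos":[0,0,0],"turn":0,"jaw":-1},{"delta_pos":[0,0,0],"turn":0,"jaw":-1},{"delta_pos":[0,0,0],"turn":0,"jaw":-1},{"delta_pos":[0,0,0],"turn":0,"jaw":-1},{"delta_pos":[0,0,0],"turn":0,"jaw":-1},{"delta_pos":[0,0,0],"turn":0,"jaw":-1}]'

```text
time: 13.05
tool_pos: [0.6152, -0.0455, 0.3906]
tcp_rot: [3.089, 0.573, 0.001]
wrist_force: [-0.1, -0.0, 1.6]
width: 0.297
grip_force: 60.4
```

```bash
python3 - <<'E'
from h import *
to("middle",0);to("tall",.04)
t=Cam("top");s=Cam("side")
st,p,R=tool();P=p+R[:,2]*.155-OFF*AX
o=[]
for c in(s,t):
    x,y=c.proj(P).round().astype(int);print(c.proj(P),x-35,y-50)
    o.append(cv2.convertScaleAbs(cv2.resize(c.im[y-50:y+50,x-35:x+35],None,fx=5,fy=5,interpolation=2),alpha=2))
cv2.imwrite("pics/c5.png",np.hstack(o))
E
```

```text
middle tip [ 0.6785 -0.0212  0.0906] delta [-1.8 -0.7  0.6] F [-1.41575768e-01 -6.03339278e-04  1.63690093e+00] 13.05
tall tip [ 0.6785 -0.0212  0.0906] delta [-137.1  104.9  -63.7] F [-1.41575768e-01 -6.03339278e-04  1.63690093e+00] 13.05
[369.5144594  176.33701011] 335 126
[285.93032017 141.21960654] 251 91
```

View pics/c5.png

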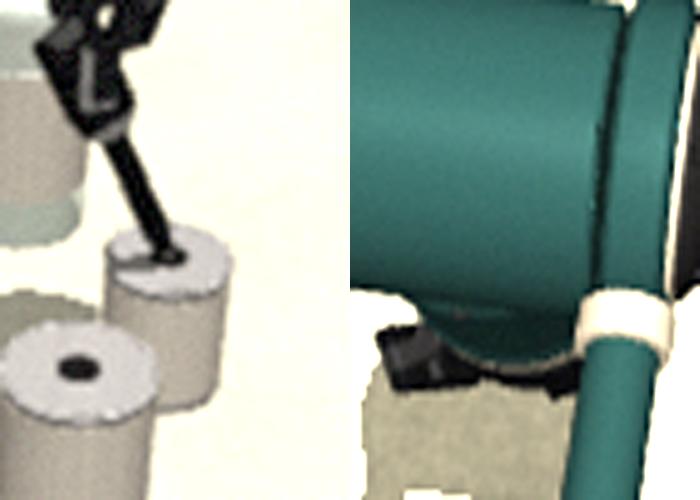

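The tip is at (170,255) in the side crop, centred on the middle can's spot, and the can is upright. In the top view the arm hides it. Next is the tall can.

drive_tool --increments '[{"delta_pos":[-5,0,-10],"turn":0,"jaw":-1},{"delta_pos":[-12,0,-26],"turn":0,"jaw":-1},{"delta_pos":[0,0,-28],"turn":0,"jaw":-1},{"delta_pos":[-24,21,0],"turn":0,"jaw":-1},{"delta_pos":[-24,21,0],"turn":0,"jaw":-1},{"delta_pos":[-24,21,0],"turn":0,"jaw":-1},{"delta_pos":[-24,21,0],"turn":0,"jaw":-1},{"delta_pos":[-24,21,0],"turn":0,"jaw":-1}]'

```text
time: 13.82
tool_pos: [0.5234, -0.1933, 0.4541]
tcp_rot: [-3.088, -0.574, 0.003]
wrist_force: [1.1, -0.9, -1.1]
width: 0.297
grip_force: 60.1
```

drive_tool --increments '[{"delta_pos":[0,0,0],"turn":0,"jaw":-1},{"delta_pos":[0,0,0],"turn":0,"jaw":-1},{"delta_pos":[0,0,0],"turn":0,"jaw":-1}]'

```text
time: 14.07
tool_pos: [0.5245, -0.1925, 0.4542]
tcp_rot: [-3.088, -0.571, 0.001]
wrist_force: [-0.9, -0.0, -1.5]
width: 0.296
grip_force: 60.0
```

```bash
python3 - <<'E'
from h import *
to("tall",.0042)
E
```

```text
tall tip [ 0.5875 -0.1681  0.1542] delta [15.5  0.5 32.3] F [-0.90160024 -0.04296213 -1.4755968 ] 14.0667
```

drive_tool --increments '[{"delta_pos":[4.5,0.5,9],"turn":0,"jaw":-1},{"delta_pos":[4.5,0,9],"turn":0,"jaw":-1},{"delta_pos":[4.5,0,10],"turn":0,"jaw":-1},{"delta_pos":[0,0,0],"turn":0,"jaw":-1},{"delta_pos":[0,0,0],"turn":0,"jaw":-1},{"delta_pos":[0,0,0],"turn":0,"jaw":-1}]'

```text
time: 14.57
tool_pos: [0.5379, -0.1877, 0.4258]
tcp_rot: [-3.088, -0.574, 0.002]
wrist_force: [-0.7, -0.7, -1.3]
width: 0.298
grip_force: 60.2
```

drive_tool --increments '[{"delta_pos":[1.2,0,2.5],"turn":0,"jaw":-1},{"delta_pos":[0,0,0],"turn":0,"jaw":-1},{"delta_pos":[0,0,0],"turn":0,"jaw":-1}]'

```text
time: 14.82
tool_pos: [0.5388, -0.1878, 0.4241]
tcp_rot: [3.089, 0.573, 0.0]
wrist_force: [-0.5, 0.5, -1.0]
width: 0.298
grip_force: 60.2
```

drive_tool --increments '[{"delta_pos":[1.2,0,2.5],"turn":0,"jaw":-1},{"delta_pos":[0,0,0],"turn":0,"jaw":-1},{"delta_pos":[0,0,0],"turn":0,"jaw":-1}]'

```text
time: 15.07
tool_pos: [0.5401, -0.1875, 0.4218]
tcp_rot: [3.088, 0.573, 0.001]
wrist_force: [0.4, 0.4, 0.1]
width: 0.296
grip_force: 60.4
```

drive_tool --increments '[{"delta_pos":[0.8,0,1.7],"turn":0,"jaw":-1},{"delta_pos":[0,0,0],"turn":0,"jaw":-1},{"delta_pos":[0,0,0],"turn":0,"jaw":-1}]'

```text
time: 15.32
tool_pos: [0.5408, -0.1872, 0.4201]
tcp_rot: [3.088, 0.573, 0.001]
wrist_force: [-0.3, -0.6, 1.2]
width: 0.3
grip_force: 60.5
```

drive_tool --increments '[{"delta_pos":[0.6,0,1.2],"turn":0,"jaw":-1},{"delta_pos":[0,0,0],"turn":0,"jaw":-1},{"delta_pos":[0,0,0],"turn":0,"jaw":-1},{"delta_pos":[0,0,0],"turn":0,"jaw":-1},{"delta_pos":[0,0,0],"turn":0,"jaw":-1},{"delta_pos":[0,0,0],"turn":0,"jaw":-1},{"delta_pos":[0,0,0],"turn":0,"jaw":-1},{"delta_pos":[0,0,0],"turn":0,"jaw":-1}]'

```text
time: 15.98
tool_pos: [0.5413, -0.1869, 0.4186]
tcp_rot: [3.089, 0.573, 0.001]
wrist_force: [0.3, -1.7, 1.8]
width: 0.297
grip_force: 60.6
```

```bash
cat >>h.py <<'E'
HOME=np.array([.4323,-.3482,.3471])
def home(back):
    s,p,R=tool();print("home",back,(R.T@(HOME+back*AX-p)*1000).round(1),"F",s["wrist_force"].round(1),s["time"], "Fy",(R.T@s["wrist_force"]).round(2))
E
python3 - <<'E'
from h import *
to("tall",0);home(.145)
t=Cam("top");s=Cam("side")
st,p,R=tool();P=p+R[:,2]*.155-OFF*AX
o=[]
for c in(s,t):
    x,y=c.proj(P).round().astype(int);print(c.proj(P),x-35,y-50)
    o.append(cv2.convertScaleAbs(cv2.resize(c.im[y-50:y+50,x-35:x+35],None,fx=5,fy=5,interpolation=2),alpha=2))
cv2.imwrite("pics/c6.png",np.hstack(o))
E
```

```text
tall tip [ 0.6045 -0.1628  0.1186] delta [-0.5 -0.7  0.6] F [ 0.33605245 -1.74589056  1.81123526] 15.9833
home 0.145 [-220.9  111.5  -59.9] F [ 0.3 -1.7  1.8] 15.9833 Fy [-0.31  1.75 -1.81]
[351.31301751 198.76136687] 316 149
[343.2247304  169.96849896] 308 120
```

View pics/c6.png

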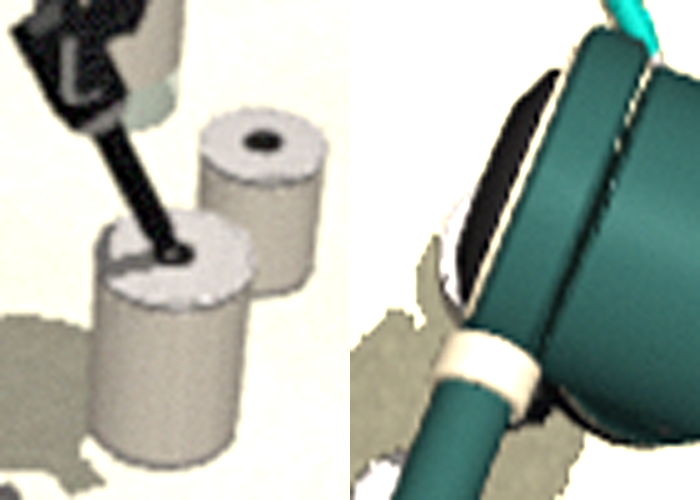

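The tip is at (175,255) in the side crop, centred on the tall can's spot. All three cans stand upright and in place. Now I'll go back to the holster; the rest will be checked by numbers only.

drive_tool --increments '[{"delta_pos":[-5,0,-10],"turn":0,"jaw":-1},{"delta_pos":[-12,0,-26],"turn":0,"jaw":-1},{"delta_pos":[-4,0,-24],"turn":0,"jaw":-1},{"delta_pos":[-32,18,0],"turn":0,"jaw":-1},{"delta_pos":[-32,18,0],"turn":0,"jaw":-1},{"delta_pos":[-32,18,0],"turn":0,"jaw":-1},{"delta_pos":[-32,18,0],"turn":0,"jaw":-1},{"delta_pos":[-32,18,0],"turn":0,"jaw":-1}]'

```text
time: 16.75
tool_pos: [0.4028, -0.3361, 0.4782]
tcp_rot: [-3.087, -0.574, 0.002]
wrist_force: [0.7, -0.0, -1.7]
width: 0.294
grip_force: 60.2
```

drive_tool --increments '[{"delta_pos":[-32,18,0],"turn":0,"jaw":-1},{"delta_pos":[-8,3,0],"turn":0,"jaw":-1},{"delta_pos":[0,0,0],"turn":0,"jaw":-1},{"delta_pos":[0,0,0],"turn":0,"jaw":-1},{"delta_pos":[0,0,0],"turn":0,"jaw":-1}]'

```text
time: 17.17
tool_pos: [0.3751, -0.3689, 0.4783]
tcp_rot: [-3.087, -0.574, -0.0]
wrist_force: [-1.1, -0.1, -1.5]
width: 0.297
grip_force: 60.1
```

```bash
python3 - <<'E'
from h import *
home(.145)
t=Cam("top")
for n,p,z in(("short",(320,223),.062),("middle",(286,142),.09),("tall",(343,170),.118)):
    c,a=blob(t.im,p,70,9);print(n,a,(t.onz(c,z)-SP[n]).round(4))
st,p,R=tool();print(R.round(4).tolist())
E
```

```text
home 0.145 [-0.5  1.2 -0.3] F [-1.1 -0.1 -1.5] 17.1667 Fy [-1.09 -0.34  1.49]
short 63 [0.0003 0.0004 0.    ]
middle 67 [ 0.0004 -0.0002 -0.    ]
tall 69 [0.0007 0.0001 0.    ]
[[0.933, 0.3599, -0.0], [0.3599, -0.933, 0.0012], [0.0004, -0.0011, -1.0]]
```

drive_tool --increments '[{"delta_pos":[3.7,0.8,8.7],"turn":0,"jaw":-1},{"delta_pos":[4.2,0,9.1],"turn":0,"jaw":-1},{"delta_pos":[4.2,0,9.1],"turn":0,"jaw":-1},{"delta_pos":[4.2,0,9.1],"turn":0,"jaw":-1},{"delta_pos":[0,0,0],"turn":0,"jaw":-1},{"delta_pos":[0,0,0],"turn":0,"jaw":-1},{"delta_pos":[0,0,0],"turn":0,"jaw":-1}]'

```text
time: 17.8
tool_pos: [0.3905, -0.3645, 0.4423]
tcp_rot: [-3.088, -0.574, 0.001]
wrist_force: [0.1, -0.7, -1.1]
width: 0.298
grip_force: 60.0
```

drive_tool --increments '[{"delta_pos":[4.2,0,9.1],"turn":0,"jaw":-1},{"delta_pos":[4.2,0,9.1],"turn":0,"jaw":-1},{"delta_pos":[0,0,0],"turn":0,"jaw":-1},{"delta_pos":[0,0,0],"turn":0,"jaw":-1},{"delta_pos":[0,0,0],"turn":0,"jaw":-1}]'

```text
time: 18.22
tool_pos: [0.3982, -0.3614, 0.4238]
tcp_rot: [-3.088, -0.573, 0.0]
wrist_force: [1.2, 2.1, -2.7]
width: 0.296
grip_force: 60.0
```

```bash
python3 - <<'E'
from h import *
home(.085)
E
```

```text
home 0.085 [ 0.7 -0.1 -0.3] F [ 1.2  2.1 -2.7] 18.2167 Fy [ 1.9  -1.52  2.71]
```

drive_tool --increments '[{"delta_pos":[4.4,0,9.1],"turn":0,"jaw":-1},{"delta_pos":[4.4,0,9.1],"turn":0,"jaw":-1},{"delta_pos":[4.2,0,9.1],"turn":0,"jaw":-1},{"delta_pos":[0,0,0],"turn":0,"jaw":-1},{"delta_pos":[0,0,0],"turn":0,"jaw":-1},{"delta_pos":[0,0,0],"turn":0,"jaw":-1}]'

```text
time: 18.72
tool_pos: [0.4103, -0.3567, 0.3963]
tcp_rot: [-3.088, -0.573, 0.001]
wrist_force: [-0.9, 2.9, -3.4]
width: 0.296
grip_force: 59.9
```

```bash
python3 - <<'E'
from h import *
home(.055)
E
```

```text
home 0.055 [ 0.3 -0.  -0.6] F [-0.9  2.9 -3.4] 18.7167 Fy [ 0.19 -3.03  3.39]
```

drive_tool --increments '[{"delta_pos":[4.2,-0.3,9.0],"turn":0,"jaw":-1},{"delta_pos":[4.2,0,9.0],"turn":0,"jaw":-1},{"delta_pos":[4.2,0,9.0],"turn":0,"jaw":-1},{"delta_pos":[4.2,0,9.0],"turn":0,"jaw":-1},{"delta_pos":[0,0,0],"turn":0,"jaw":-1},{"delta_pos":[0,0,0],"turn":0,"jaw":-1},{"delta_pos":[0,0,0],"turn":0,"jaw":-1}]'

```text
time: 19.3
tool_pos: [0.4256, -0.3504, 0.3608]
tcp_rot: [-3.088, -0.573, 0.001]
wrist_force: [-0.5, 5.4, -3.6]
width: 0.298
grip_force: 59.8
```

```bash
python3 - <<'E'
from h import *
home(.0)
E
```

```text
home 0.0 [ 7.   0.4 13.7] F [-0.5  5.4 -3.6] 19.3 Fy [ 1.5  -5.17  3.63]
```

drive_tool --increments '[{"delta_pos":[3,-0.2,6],"turn":0,"jaw":-1},{"delta_pos":[2.6,0,5.5],"turn":0,"jaw":-1},{"delta_pos":[0,0,0],"turn":0,"jaw":-1},{"delta_pos":[0,0,0],"turn":0,"jaw":-1},{"delta_pos":[0,0,0],"turn":0,"jaw":-1}]'

```text
time: 19.72
tool_pos: [0.4306, -0.3482, 0.3493]
tcp_rot: [-3.088, -0.573, 0.001]
wrist_force: [-0.6, 5.5, -4.0]
width: 0.296
grip_force: 59.8
```

drive_tool --increments '[{"delta_pos":[0.7,0,1.5],"turn":0,"jaw":-1},{"delta_pos":[0,0,0],"turn":0,"jaw":-1},{"delta_pos":[0,0,0],"turn":0,"jaw":-1}]'

```text
time: 19.97
tool_pos: [0.4312, -0.3481, 0.3484]
tcp_rot: [-3.088, -0.573, 0.002]
wrist_force: [-2.9, 6.1, -0.7]
width: 0.297
grip_force: 60.4
```

drive_tool --increments '[{"delta_pos":[0.6,0,1.2],"turn":0,"jaw":-1},{"delta_pos":[0,0,0],"turn":0,"jaw":-1},{"delta_pos":[0,0,0],"turn":0,"jaw":-1}]'

```text
time: 20.22
tool_pos: [0.4317, -0.3479, 0.3475]
tcp_rot: [-3.088, -0.573, 0.002]
wrist_force: [-3.4, 5.7, 0.6]
width: 0.3
grip_force: 60.6
```

```bash
python3 - <<'E'
from h import *
home(.0)
E
```

```text
home 0.0 [0.5 0.5 0.4] F [-3.4  5.7  0.6] 20.2167 Fy [-1.12 -6.56 -0.6 ]
```

drive_tool --increments '[{"delta_pos":[0.6,-0.3,1.2],"turn":0,"jaw":-1},{"delta_pos":[0,0,0],"turn":0,"jaw":-1},{"delta_pos":[0,0,0],"turn":0,"jaw":-1},{"delta_pos":[0,0,0],"turn":0,"jaw":1},{"delta_pos":[0,0,0],"turn":0,"jaw":1},{"delta_pos":[0,0,0],"turn":0,"jaw":1},{"delta_pos":[0,0,0],"turn":0,"jaw":1},{"delta_pos":[0,0,0],"turn":0,"jaw":1}]'

```text
time: 20.88
tool_pos: [0.4329, -0.348, 0.3462]
tcp_rot: [3.087, 0.572, 0.001]
wrist_force: [-0.3, -0.0, -0.1]
width: 0.978
grip_force: 0.0
```

drive_tool --increments '[{"delta_pos":[0,0,0],"turn":0,"jaw":1},{"delta_pos":[0,0,0],"turn":0,"jaw":1},{"delta_pos":[0,0,0],"turn":0,"jaw":1}]'

```text
time: 21.13
tool_pos: [0.4327, -0.3475, 0.3455]
tcp_rot: [3.089, 0.573, -0.0]
wrist_force: [0.0, 0.1, 0.4]
width: 1.0
grip_force: 0.0
```

drive_tool --increments '[{"delta_pos":[0,0,-10],"turn":0,"jaw":1},{"delta_pos":[0,0,-30],"turn":0,"jaw":1},{"delta_pos":[0,0,-40],"turn":0,"jaw":1},{"delta_pos":[0,0,-40],"turn":0,"jaw":1},{"delta_pos":[0,0,-40],"turn":0,"jaw":1},{"delta_pos":[0,0,0],"turn":0,"jaw":1},{"delta_pos":[0,0,0],"turn":0,"jaw":1},{"delta_pos":[0,0,0],"turn":0,"jaw":1}]'

```text
time: 21.8
tool_pos: [0.4325, -0.3474, 0.5061]
tcp_rot: [3.088, 0.573, 0.001]
wrist_force: [0.5, -0.1, -0.8]
width: 1.0
grip_force: 0.0
```

```bash
python3 - <<'E'
from h import *
s=Cam("side");t=Cam("top")
a=cv2.imread("pics/side0.png")
# black head mask + grey patch in side view
for im in(a,s.im):
    g=im[205:250,268:304].max(2);m=(g<28).astype(np.uint8);n,l,st,ce=cv2.connectedComponentsWithStats(m);i=1+np.argmax(st[1:,4]);print(ce[i]+[268,205],st[i])
d=cv2.absdiff(a,s.im)[205:300,265:345].max(2);print("diff px",(d>40).sum(),d.mean())
for n,p,z in(("short",(320,223),.062),("middle",(286,142),.09),("tall",(343,170),.118)):
    c,k=blob(t.im,p,70,9);print(n,k,(t.onz(c,z)-SP[n]).round(4))
d=cv2.absdiff(cv2.imread("pics/top0.png"),t.im)[190:270,100:270].max(2);print("bottle/carton diff",(d>40).sum())
d=cv2.absdiff(a,s.im)[85:190,265:360].max(2);print("side bystanders",(d>40).sum())
print(bot.read_state()["tool_pos"])
E
```

```text
[286.67936508 229.65079365] [  6  10  25  28 315]
[286.2        230.15757576] [  5  11  26  27 330]
diff px 865 13.875263157894738
short 63 [0.0003 0.0004 0.    ]
middle 67 [ 0.0004 -0.0002 -0.    ]
tall 68 [0.0006 0.0001 0.    ]
bottle/carton diff 0
side bystanders 1844
[ 0.43230525 -0.34717585  0.50378998]
```

```bash
python3 -c "
from workcell import bot
print(bot.finish_job())"
```

```text
the job is handed in; nothing more can be done
None
```

I pressed all three cans in order (short, middle, tall) at about 3 N each. The wand is back in its holster to within about half a pixel of its starting view, the cans moved less than 1 mm, and the job is handed in; no verdict came back.

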